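# Take the canister off the test stand

### The arm

A 6-joint arm with a two-finger parallel gripper is mounted at the origin on the work surface. World frame = base frame: x ahead of the robot, y to its left, z up, the work surface at z = 0. Lengths are in m, angles in rad, forces in N, time in s.
With the tool pointing down it reaches from about 0.375 to 0.9 m from the base axis. Payload 3.1 kg.
Tool frame: the origin (TCP) lies on the centre line of the jaws, within the pads' length; the fingertips stand 19 mm ahead of it and the grasp point (between the pads) is the TCP; z points along the fingers, y is the line along which they close (so a half turn about z gives the same grasp; the last joint's range is limited). The gripper opens to 85 mm and grips with 20 to 120 N. Pads are 22 mm wide; open, the fingers measure 114 mm over their backs; the gripper's body (76 mm by 85 mm) begins 54 mm behind the grasp point. The pads swing forward as they close: fully open they stand 13 mm farther back than shut.
Start: joints at [1.058, 0.527, 1.433, -0, 1.181, -0.178], TCP at [0.205, 0.59, 0.25] pointing down, gripper open.
Joint ranges: [-3.08, 3.08], [-0.75, 2.2], [0.22, 2.44], [-1.43, 4.57], [0, 2.65], [-2.85, 2.85]. Speed limits (rad/s): [2.79, 2.79, 3.14, 3.14, 3.14, 3.14].

### API

Orientations are given as a unit quaternion [x, y, z, w].
In Python, from station import manip, cams, sign_off gives the robot as it stands.
- The arm moves only by the tool carry_out, never from a script. Its argument "targets" is a list that holds one entry, the list of rows, each a list of 7 numbers: the shift along the tool's x, y, z in cm, then the turn, a rotation vector about the tool's x, y, z in degrees, then the finger opening in cm, from 0 to 8.54. A call has 1 to 12 rows; each row is the pose to reach, as a shift and turn from the pose commanded when the call began, along the tool's axes at that moment; what a row does not reach only later rows make up. A row lasts 1/12 s, in which the tool goes at most 41.7 mm and 7.16 degrees, less where a joint would pass 70% of its speed; a pose out of reach is approached as far as the arm can. A call with a gripper value outside its range is refused whole. The fingers move at their own pace and stop on an object; "force" is the grip in N (left out, the last holds). Time passes only in rows, so rows that repeat a pose let the fingers close. It gives the time, the measured TCP pose, the force, the opening and the grip force at its end, in the units of the state.
- manip.sense(): the state, without advancing time (a new reading comes with each control period).
- cams.snapshot(name): name is "scene" or "side" or "wrist"; returns the picture (420x560x3 uint8, red, green, blue); there is no depth.
- cams.camera_info(name): a dict with "K" (3x3 intrinsics, pixels), "T" (4x4, takes a point from camera to world coordinates). Camera axes: x right, y down, z forward; pixel columns grow to the right and rows downward; lengths in m; the calibration is good to about 2 mm. A picture is of the moment at which its call begins: read the wrist's pose just before it. camera_info takes no time and is no camera call; for the wrist camera it gives the pose at the moment of the call.
- sign_off(): hands the job in; it is judged then, once.
The state is a dict: "t": time; "q": joint angles; "qd": joint speeds; "tau": joint torques, N m; "tcp_pos": TCP position; "tool_rot": TCP orientation; "force": force on the tool from outside, world axes, zero at the start; "ft_torque": the same for the moment, N m; "finger_gap": opening from 0.0 (shut) to 1.0 (fully open); "gripper_force": force on a finger pad.
Only numpy, scipy, OpenCV 4.12 (cv2) and the standard library are available. Lean on these libraries where they do the work, as an engineer would, in place of code of your own. Each camera call takes 0.05 s, during which the arm holds its last target. There are 200 camera calls.

### The job

The steel canister has finished its test. Push the keeper arm of the test stand round until it is clear of the canister, lift the canister off the stand by its handle and set it down upright, centred on the two-rail rest beside it; keep it upright on the way, put it down rather than dropping it, and leave the keeper arm open. Leave the other things on the bench where they are.

Things in the scene. Friction and masses are not known exactly. Their poses are not given: they have to be found in the camera images.
- can: Closed steel canister, 100 mm in diameter at the lid's rim (lid top about 106 mm above its underside; body 90 mm in diameter), with a rigid carrying handle over the lid. Origin at the centre of its underside, z up, y along the handle. Mass about 0.4 to 0.85 kg.
- can_grip (a point): Centre of the canister's handle bar, 155 mm above the canister's underside. The bar runs along the canister's y: 84 mm long, 12 mm wide (x), 14 mm high, with 42 mm of free space between it and the lid; its two legs stand 38 mm either side of this point.
- stand: Fixed test stand: dark steel base plate 150 (x) x 190 (y) x 12 mm, with a round aluminium pedestal 82 mm in diameter at its centre, whose top (on which the canister stands) is 50 mm above the table, and a post for the keeper arm. Origin at the centre of the underside, z up, x away from the robot at yaw 0.
- keeper (a joint): Angle of the keeper arm, a level steel bar turning on the stand's post. 0: it runs along the stand's -y, over the canister's rim on its -x side, 5 mm above the lid, and blocks lifting. It grows as the arm swings out to the stand's -x (clockwise from above), to 1.4 at its stop; from 0.55 rad the rim is free. Stays where it is left; about 1 N at the pin moves it.
- keeper_hinge (a point): Axis of the keeper arm on the post, at the height of the arm's top (171 mm above the table); in the stand's frame at x -34, y +60 mm. The bar is 16 mm wide and 10 mm high.
- keeper_pin (a point): Top centre of the upright pin at the free end of the keeper arm, 150 mm from its axis: pin 14 mm in diameter, rising 44 mm above the arm's top to 215 mm above the table. For pushing the arm.
- rest: Fixed rest: dark base plate 130 (x) x 110 (y) x 8 mm with two parallel upright aluminium rails along x, each 120 mm long and 10 mm thick, centred 22 mm either side of the middle (54 mm over both). Origin at the centre of its underside.
- rest_top (a point): Middle of the rest at the height of the rails' tops, 55 mm above the table: the canister's underside centre belongs here.
- union: Bystander: steel pipe fitting, 40 mm in diameter, 55 mm high, standing between the stand and the rest. Origin at its underside.
- basin: Bystander: open steel bowl, 100 mm in diameter, 45 mm high, no handle. Origin at its underside.
- wrench: Bystander: wrench, 180 mm long, lying flat near the robot. Origin at its underside, x along it.
- flange: Bystander: steel ring, 90 mm in diameter, 18 mm high, lying flat. Origin at its underside.
- mug: Bystander: white mug, 80 mm in diameter, 90 mm high, handle at its +y. Origin at its underside.
- bottle: Bystander: white bottle with a black cap, 60 mm in diameter, 130 mm high. Origin at its underside.
Things that resemble listed ones, but are neither listed nor needed, are in the scene too. Leave any brown look-alike of the rest alone. What is shaped like the can but blue is not meant.

How it is judged:
On the way, in this order (a step that is already met when the one before it is completed fails the run):
1. the keeper arm is swung clear (0.55 rad or more) while the canister still stands on the stand (value of joint keeper above 0.55 rad and z of can in the frame of stand below 0.06 m and horizontal distance between can and stand below 0.03 m), for 0.1 s.
2. the canister is lifted off the stand (its underside 25 mm or more above the pedestal's top) (z of can in the frame of stand above 0.075 m), for 0.1 s.
At the end, for the whole second after the job is handed in: The canister stands at rest and upright (within 4 degrees) on the rails of the rest, its centre within 20 mm of the rest's middle, released, and the keeper arm is still open (0.55 rad or more) (horizontal distance between can and rest_top below 0.02 m and z of can in the frame of rest_top between -0.005 and 0.005 m and angle between can's own z axis and vertical below 0.07 rad and linear speed of can below 0.02 m/s and contact force between can and rest above 1 N and value of joint keeper above 0.55 rad); the robot touches nothing.
It fails at once if the canister tips by more than 30 degrees (angle between can's own z axis and vertical above 0.52 rad).
It fails at once if the canister is let go more than 15 mm above the rest (contact force between can and the fingers below 0.05 N and horizontal distance between can and rest_top below 0.08 m and z of can in the frame of rest_top above 0.015 m).
It fails at once if a bystander is moved by more than 30 mm (distance of any of union, basin, wrench, flange, mug, bottle from where it was at the start of the episode above 0.03 m).
It also fails if it takes over 58 s, if anything falls off the work surface, if the arm or the gripper's body presses on something with over 40 N, if the wrist force passes 120 N, or if a joint passes its speed limit or range.

## Working session

There is one attempt and no reset: what is moved stays moved. The work goes in short steps, Python scripts to look and compute and a tool call to move; the robot and the scene stay as the last step left them, time stands still between calls to the robot, and variables do not carry over. Pictures are saved under pics/ and viewed, at most 10 in all, crops included, and the job is handed in when it is done.

Besides the shell and the picture viewer there is one more tool, called after "Request:" as name([rows], argument=value, ...), one row to a line, values as JSON. carry_out: Moves the arm, as the interface text tells. Its arguments: {"type":"object","properties":{"targets":{"type":"array"},"force":{"type":"number"}},"required":["targets"]}

```bash
mkdir -p pics
cat > h.py <<'E'
import numpy as np, cv2
from station import manip, cams, sign_off
def ray(cam,u,v,z):
    i=cams.camera_info(cam);K=np.array(i["K"]);T=np.array(i["T"])
    d=T[:3,:3]@np.linalg.solve(K,[u,v,1.]);o=T[:3,3]
    return o+d*(z-o[2])/d[2]
def proj(cam,p):
    i=cams.camera_info(cam);K=np.array(i["K"]);T=np.array(i["T"])
    c=K@(T[:3,:3].T@(np.asarray(p)-T[:3,3]));return c[:2]/c[2]
def tri(obs):
    A=np.zeros((3,3));b=np.zeros(3)
    for cam,u,v in obs:
        i=cams.camera_info(cam);K=np.array(i["K"]);T=np.array(i["T"])
        d=T[:3,:3]@np.linalg.solve(K,[u,v,1.]);d/=np.linalg.norm(d)
        P=np.eye(3)-np.outer(d,d);A+=P;b+=P@T[:3,3]
    return np.linalg.solve(A,b)
def snap(cam,name):
    im=cams.snapshot(cam);cv2.imwrite(f"pics/{name}.png",cv2.cvtColor(im,cv2.COLOR_RGB2BGR));return im
E
python3 - <<'E'
from h import *
for c in("scene","side","wrist"):
    snap(c,c+"0");i=cams.camera_info(c);print(c,np.round(i["T"],3).tolist(),np.round(i["K"],1).tolist())
s=manip.sense();print(s["tcp_pos"],s["tool_rot"],s["finger_gap"])
E
```

```text
scene [[-0.412, 0.583, -0.7, 1.26], [0.911, 0.245, -0.332, 0.355], [-0.022, -0.775, -0.632, 0.787], [0.0, 0.0, 0.0, 1.0]] [[399.0, 0.0, 276.5], [0.0, 399.0, 206.9], [0.0, 0.0, 1.0]]
side [[-0.997, -0.065, 0.047, 0.483], [-0.077, 0.623, -0.779, 0.961], [0.021, -0.78, -0.626, 0.898], [0.0, 0.0, 0.0, 1.0]] [[489.5, 0.0, 268.2], [0.0, 489.5, 217.2], [0.0, 0.0, 1.0]]
wrist [[0.327, 0.913, 0.243, 0.143], [0.945, -0.315, -0.088, 0.612], [-0.003, 0.258, -0.966, 0.373], [0.0, 0.0, 0.0, 1.0]] [[332.1, 0.0, 279.4], [0.0, 332.1, 209.3], [0.0, 0.0, 1.0]]
[0.2045009  0.5900462  0.24951817] [ 1.66120359e-01  9.86105103e-01 -8.15600296e-04 -2.95759318e-04] 1.0033261304022407
```

View pics/scene0.png

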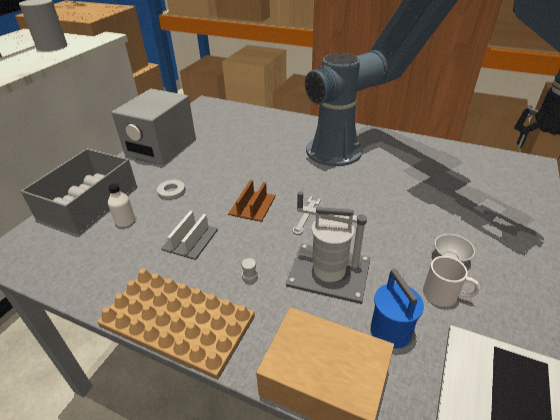

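View pics/side0.png

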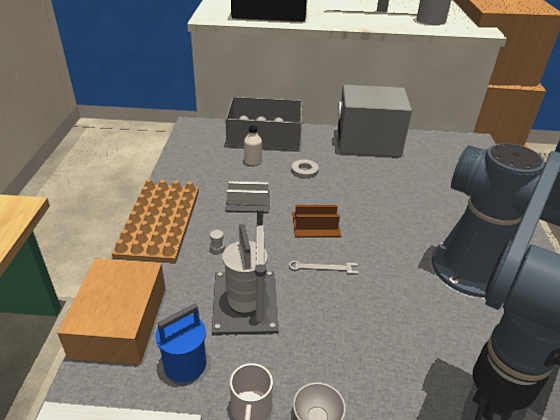

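The scene view shows the stand and can at about (330,260), the keeper pin at (300,200), the post at (362,225) and the grey rest at (190,238). In the side view the stand is at (245,300) and the rest at (248,197). I'll enlarge these areas.

Run:
```python
import cv2,numpy as np
a=cv2.imread("pics/scene0.png");b=cv2.imread("pics/side0.png")
def cr(im,x,y,w,h,s):return cv2.resize(im[y:y+h,x:x+w],None,fx=s,fy=s,interpolation=cv2.INTER_CUBIC)
# scene crops x4
A=cr(a,280,185,100,120,4);B=cr(b,200,205,100,135,4)
C=np.zeros((600,800,3),np.uint8);C[:480,:400]=A;C[:540,400:]=B
cv2.imwrite("pics/z1.png",C)
D=np.zeros((300,800,3),np.uint8);D[:,:400]=cr(a,150,205,80,60,5);D[:,400:]=cr(b,210,165,80,60,5)
cv2.imwrite("pics/z2.png",D)
```

```text
(no output)
```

View pics/z1.png

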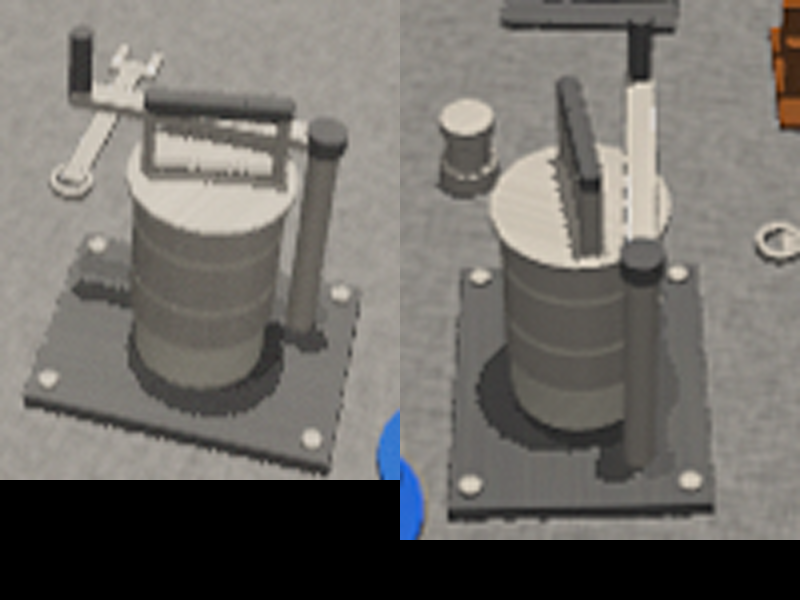

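View pics/z2.png

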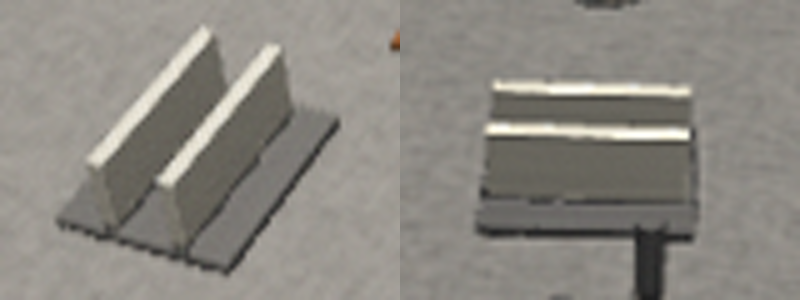

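z1 shows the stand plate's four bolts, the can's handle, the keeper arm along the can's robot side, and its black pin. z2 shows the two bright rail tops of the rest. Next I turn these pixels into positions.

Run:
```python
from h import *
np.set_printoptions(precision=4,suppress=True)
S=lambda p:("scene",280+(p[0]+.5)/4-.5,185+(p[1]+.5)/4-.5)
D=lambda p:("side",200+(p[0]-400+.5)/4-.5,205+(p[1]+.5)/4-.5)
S5=lambda p:("scene",150+p[0]/5-.4,205+p[1]/5-.4)
D5=lambda p:("side",210+(p[0]-400)/5-.4,165+p[1]/5-.4)
bs=np.array([ray(*S(p),.014) for p in[(97,244),(340,293),(312,438),(48,378)]])
bd=np.array([ray(*D(p),.014) for p in[(677,272),(690,481),(470,484),(480,277)]])
for n,b in(("scene",bs),("side",bd)):
    print(n,"stand c",b.mean(0)[:2]);print(b[:,:2]); e=(b[1]-b[0])+(b[2]-b[3]);print("stand yaw of +y dir",np.degrees(np.arctan2(e[1],e[0]))-90)
print("pin",tri([S((81,33)),D((640,26))]))
print("post cap",tri([S((328,128)),D((642,248))]))
for a,b in(((147,95),(569,82)),((293,103),(590,183))):
    print("bar end",tri([S(a),D(b)]),ray(*S(a),.212),ray(*D(b),.212))
rs=np.array([ray(*S5(p),.055) for p in[(207,28),(95,162),(277,47),(170,180)]])
rd=np.array([ray(*D5(p),.055) for p in[(690,92),(493,87),(688,135),(485,130)]])
for r in(rs,rd):
    e=r[1]-r[0]+r[3]-r[2];print("rest",r.mean(0)[:2],np.degrees(np.arctan2(e[1],e[0])));print(r[:,:2])
s=manip.sense()
from scipy.spatial.transform import Rotation as R
print(R.from_quat(s["tool_rot"]).as_matrix())
```

```text
scene stand c [0.5781 0.176 ]
[[0.5267 0.0867]
 [0.5066 0.2503]
 [0.6299 0.2654]
 [0.6494 0.1016]]
stand yaw of +y dir 6.897273309289105
side stand c [0.5815 0.1737]
[[0.5299 0.0839]
 [0.5099 0.2484]
 [0.6334 0.2622]
 [0.6529 0.1004]]
stand yaw of +y dir 6.884400084048011
pin [0.5546 0.0838 0.2116]
post cap [0.5408 0.2322 0.1787]
bar end [0.5896 0.1374 0.2095] [0.5923 0.1381 0.212 ] [0.5893 0.1407 0.212 ]
bar end [0.5684 0.2171 0.2111] [0.5673 0.2158 0.212 ] [0.5688 0.2206 0.212 ]
rest [ 0.6162 -0.2253] 3.531101655402275
[[ 0.5582 -0.2523]
 [ 0.677  -0.2443]
 [ 0.557  -0.2055]
 [ 0.6728 -0.199 ]]
rest [ 0.6186 -0.2264] 3.655815589982437
[[ 0.5602 -0.2524]
 [ 0.6788 -0.2449]
 [ 0.558  -0.2081]
 [ 0.6773 -0.2004]]
[[-0.9448  0.3276 -0.0009]
 [ 0.3276  0.9448 -0.0015]
 [ 0.0003 -0.0017 -1.    ]]
```

Request:
carry_out([
  [[-4,-3,-5,0,0,5,4],[-8,-6,-5,0,0,10,4],[-12,-9,-5,0,0,15,4],[-15,-11,-5,0,0,20,4],[-18,-13,-5,0,0,25,4],[-21,-15,-5,0,0,30,4],[-24,-17.5,-5,0,0,35,4],[-27,-20,-5,0,0,40,4],[-30,-22,-5,0,0,45,4],[-33,-24,-5,0,0,50,4],[-36,-26,-5,0,0,55,4],[-39,-28.5,-5,0,0,60,4]],
])

```text
t: 1.15
tcp_pos: [0.4813, 0.1915, 0.3003]
tool_rot: [0.639, 0.769, 0.0, 0.0]
force: [1.1, 0.5, -0.1]
finger_gap: 0.466
gripper_force: 0.0
```

```bash
cat >> h.py <<'E'
from scipy.spatial.transform import Rotation as R
def go(targets):
    """targets: (x,y,z,angle of tool y in deg) world -> rows in tool axes"""
    s=manip.sense();M=R.from_quat(s["tool_rot"]).as_matrix();a=np.degrees(np.arctan2(M[1,1],M[0,1]))
    print("t",s["t"],"tcp",np.round(s["tcp_pos"],4),"yang",round(a,1),"F",np.round(s["force"],1),"gap",s["finger_gap"],"tilt z",np.round(M[:,2],4))
    for x,y,z,b in targets:
        d=M.T@(np.array([x,y,z])-s["tcp_pos"])*100
        Rd=R.from_matrix(np.array([[np.sin(np.radians(b)),np.cos(np.radians(b)),0],[-np.cos(np.radians(b)),np.sin(np.radians(b)),0],[0,0,-1]]).T.T)
        print(np.round(d,1).tolist(),np.round((R.from_matrix(M).inv()*Rd).as_rotvec(degrees=True),1).tolist())
E
python3 -c "
from h import *
go([(.556,.083,.30,7),(.556,.083,.204,7)])"
```

```text
t 1.15 tcp [0.4813 0.1915 0.3003] yang 10.6 F [ 1.1  0.5 -0.1] gap 0.46581044612666733 tilt z [ 9.e-04  1.e-04 -1.e+00]Traceback (most recent call last):
  File "<string>", line 3, in <module>
    go([(.556,.083,.30,7),(.556,.083,.204,7)])
    ~~^^^^^^^^^^^^^^^^^^^^^^^^^^^^^^^^^^^^^^^^
  File "h.py", line 26, in go
    Rd=R.from_matrix(np.array([[np.sin(np.radians(b)),np.cos(np.radians(b)),0],[-np.cos(np.radians(b)),np.sin(np.radians(b)),0],[0,0,-1]]).T.T)
  File "scipy/spatial/transform/_rotation.pyx", line 1143, in scipy.spatial.transform._rotation.Rotation.from_matrix
ValueError: Non-positive determinant (left-handed or null coordinate frame) in rotation matrix 0: [[ 0.12186934  0.99254615  0.        ]
 [-0.99254615  0.12186934  0.        ]
 [ 0.          0.         -1.        ]].
```

```bash
sed -i 's/^        Rd=.*/        c,n=np.cos(np.radians(b)),np.sin(np.radians(b));Rd=R.from_matrix([[-n,c,0],[c,n,0],[0,0,-1]])/' h.py
python3 -c "
from h import *
go([(.556,.083,.30,7),(.556,.083,.204,7)])"
```

```text
t 1.15 tcp [0.4813 0.1915 0.3003] yang 10.6 F [ 1.1  0.5 -0.1] gap 0.46581044612666733 tilt z [ 9.e-04  1.e-04 -1.e+00]
[-12.0, 5.3, 0.0] [0.1, -0.0, 3.6]
[-12.0, 5.3, 9.6] [0.1, -0.0, 3.6]
```

Request:
carry_out([
  [[-3,1.3,0,0,0,1,4],[-6,2.6,0,0,0,2,4],[-9,4,0,0,0,3,4],[-12,5.3,0,0,0,3.6,4],[-12,5.3,0,0,0,3.6,4],[-12,5.3,0,0,0,3.6,4]],
])

```text
t: 1.65
tcp_pos: [0.5552, 0.084, 0.2997]
tool_rot: [0.662, 0.749, -0.0, -0.0]
force: [-1.4, 0.6, 0.3]
finger_gap: 0.467
gripper_force: 0.0
```

Run:
```python
from h import *
snap("wrist","w1")
print(proj("wrist",[.556,.083,.215]),proj("wrist",[.579,.1775,.212]))
h=np.array([.539,.231])
T=[(.556,.083,.204,7)]
for k in np.arange(.1,1.15,.1):
    a=np.radians(-83)-k;T.append((*(h+.15*np.array([np.cos(a),np.sin(a)])),.204,7-np.degrees(k)))
go(T)
```

```text
[282.14218022 226.91994073] [340.77719938  79.97717188]
t 1.7 tcp [0.5542 0.0852 0.2997] yang 7.2 F [0.3 0.9 0.3] gap 0.470789587306738 tilt z [-1.7e-03  5.0e-04 -1.0e+00]
[-0.2, 0.2, 9.6] [-0.1, -0.0, 0.2]
[-0.3, -1.2, 9.6] [-0.1, -0.0, 5.9]
[-0.0, -2.7, 9.6] [-0.1, -0.0, 11.6]
[0.3, -4.1, 9.6] [-0.1, -0.0, 17.4]
[0.9, -5.6, 9.6] [-0.1, -0.0, 23.1]
[1.5, -6.9, 9.6] [-0.1, -0.0, 28.8]
[2.3, -8.2, 9.6] [-0.1, -0.0, 34.6]
[3.2, -9.4, 9.6] [-0.1, -0.0, 40.3]
[4.2, -10.5, 9.6] [-0.1, -0.0, 46.0]
[5.4, -11.4, 9.6] [-0.1, 0.0, 51.8]
[6.6, -12.3, 9.6] [-0.1, 0.0, 57.5]
[7.9, -13.1, 9.6] [-0.1, 0.0, 63.2]
```

View pics/w1.png

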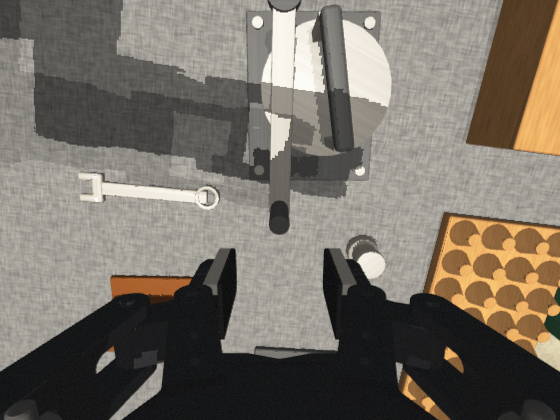

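The wrist view shows the pin's top at about (280,224), against a predicted (282,227). It is centred between the fingers. The handle runs from (332,12) to (342,145). I descend over the pin and sweep it.

Request:
carry_out([
  [[-0.1,0.1,2.5,0,0,0,4],[-0.2,0.1,5,0,0,0,4],[-0.2,0.1,7,0,0,0,4],[-0.2,0.1,8.5,0,0,0,4],[-0.2,0.1,9.6,0,0,0,4],[-0.2,0.1,9.6,0,0,0,4],[-0.2,0.1,9.6,0,0,0,4]],
])

```text
t: 2.28
tcp_pos: [0.5546, 0.085, 0.2039]
tool_rot: [0.66, 0.751, -0.001, -0.001]
force: [-0.2, -0.4, 1.1]
finger_gap: 0.465
gripper_force: 0.0
```

Run:
```python
from h import *
h=np.array([.539,.231])
T=[]
for k in np.arange(.1,1.25,.1):
    a=np.radians(-83)-k;T.append((*(h+.15*np.array([np.cos(a),np.sin(a)])),.204,7-np.degrees(k)))
go(T)
```

```text
t 2.2833 tcp [0.5546 0.085  0.2039] yang 7.4 F [-0.2 -0.4  1.1] gap 0.46453475527169974 tilt z [-2.1e-03  3.0e-04 -1.0e+00]
[-0.2, -1.3, -0.0] [-0.1, -0.0, 6.1]
[0.0, -2.8, 0.0] [-0.1, -0.0, 11.8]
[0.4, -4.2, 0.0] [-0.1, -0.0, 17.6]
[0.9, -5.6, 0.0] [-0.1, -0.0, 23.3]
[1.6, -7.0, 0.0] [-0.1, -0.0, 29.0]
[2.4, -8.2, 0.0] [-0.1, 0.0, 34.8]
[3.3, -9.4, 0.0] [-0.1, 0.0, 40.5]
[4.3, -10.5, 0.0] [-0.1, 0.0, 46.2]
[5.4, -11.5, 0.0] [-0.1, 0.0, 51.9]
[6.7, -12.4, 0.0] [-0.1, 0.0, 57.7]
[8.0, -13.1, 0.0] [-0.1, 0.0, 63.4]
[9.3, -13.7, 0.0] [-0.1, 0.0, 69.1]
```

Request:
carry_out([
  [[-0.2,-1.3,0,0,0,6,4],[0,-2.8,0,0,0,12,4],[0.4,-4.2,0,0,0,17.5,4],[0.9,-5.6,0,0,0,23,4],[1.6,-7,0,0,0,29,4],[2.4,-8.2,0,0,0,35,4],[3.3,-9.4,0,0,0,40.5,4],[4.3,-10.5,0,0,0,46,4],[5.4,-11.5,0,0,0,52,4],[6.7,-12.4,0,0,0,57.5,4],[8,-13.1,0,0,0,63.5,4],[8,-13.1,0,0,0,63.5,4]],
])

```text
t: 3.28
tcp_pos: [0.4139, 0.1482, 0.2054]
tool_rot: [0.957, 0.291, 0.0, -0.0]
force: [0.4, -0.6, 0.3]
finger_gap: 0.468
gripper_force: 0.0
```

Request:
carry_out([
  [[0,0,0,0,0,0,4],[0,0,0,0,0,0,4],[0,0,-2,0,0,0,4],[0,0,-5,0,0,0,4],[0,0,-8,0,0,0,4],[0,0,-10,0,0,0,6],[0,0,-10,0,0,0,8.5],[0,0,-10,0,0,0,8.5]],
])

```text
t: 3.95
tcp_pos: [0.417, 0.1461, 0.3055]
tool_rot: [0.957, 0.291, 0.002, 0.0]
force: [-0.0, -0.1, -0.3]
finger_gap: 0.874
gripper_force: 0.0
```

Run:
```python
from h import *
snap("side","s2")
go([(.579,.1775,.32,14.8),(.579,.1775,.205,14.8)])
```

```text
t 4.0 tcp [0.4159 0.1461 0.3043] yang -56.2 F [ 0.2 -0.3 -0.6] gap 0.9504696293192925 tilt z [ 6.e-04 -0.e+00 -1.e+00]
[15.3, 6.5, -1.6] [0.0, -0.0, -71.0]
[15.3, 6.5, 9.9] [0.0, -0.0, -71.0]
```

View pics/s2.png

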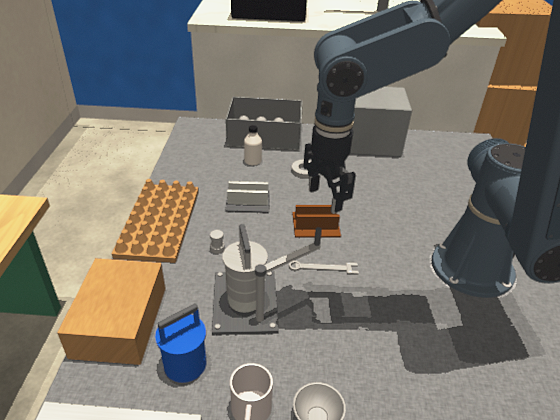

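The side view shows the keeper arm swung out, its pin at (317,235), and the can still standing on the pedestal. I move above the handle.

Request:
carry_out([
  [[1.5,0.6,-1,0,0,-6.5,8.5],[3,1.2,-1.6,0,0,-13,8.5],[4.5,1.8,-1.6,0,0,-19.5,8.5],[6,2.5,-1.6,0,0,-26,8.5],[7.5,3.1,-1.6,0,0,-32.5,8.5],[9,3.8,-1.6,0,0,-39,8.5],[10.5,4.4,-1.6,0,0,-45.5,8.5],[12,5.1,-1.6,0,0,-52,8.5],[13.5,5.8,-1.6,0,0,-58.5,8.5],[14.5,6.2,-1.6,0,0,-65,8.5],[15.3,6.5,-1.6,0,0,-71,8.5],[15.3,6.5,-1.6,0,0,-71,8.5]],
])

```text
t: 5.0
tcp_pos: [0.58, 0.1772, 0.3177]
tool_rot: [0.61, 0.793, -0.001, -0.001]
force: [-0.1, -0.6, -0.4]
finger_gap: 0.998
gripper_force: 0.0
```

Run:
```python
from h import *
T=np.array(cams.camera_info("wrist")["T"]);im=snap("wrist","w2")
print(proj("wrist",[.579,.1775,.212]),proj("wrist",[.5685,.218,.212]),proj("wrist",[.5895,.137,.212]))
go([(.579,.1775,.205,14.8)])
```

```text
[280.51339732 214.13586816] [280.73086836 155.30220183] [280.31490426 267.83531356]
t 5.05 tcp [0.5789 0.1771 0.3179] yang 14.7 F [-0.8  0.2 -0.9] gap 0.9949153962830484 tilt z [-4.e-03 -5.e-04 -1.e+00]
[0.0, 0.1, 11.3] [-0.2, -0.0, -0.1]
```

View pics/w2.png

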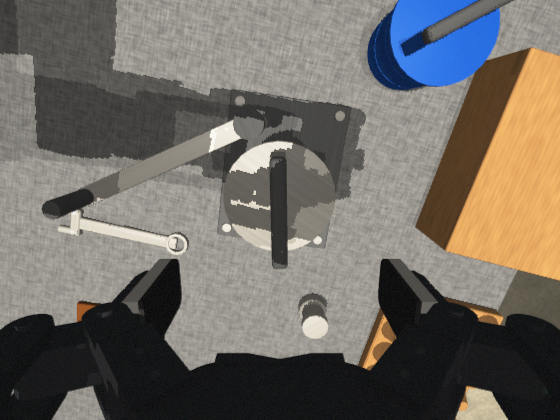

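The wrist view shows the handle bar from (278,157) to (280,267), right where predicted, and the keeper clear of the rim. I descend and grip.

Request:
carry_out([
  [[0,0.1,2.5,0,0,0,6],[0,0.1,5,0,0,0,6],[0,0.1,7.5,0,0,0,6],[0,0.1,9.5,0,0,0,6],[0,0.1,11.2,0,0,0,6],[0,0.1,11.2,0,0,0,6],[0,0.1,11.2,0,0,0,3],[0,0.1,11.2,0,0,0,1],[0,0.1,11.2,0,0,0,0.2],[0,0.1,11.2,0,0,0,0.2],[0,0.1,11.2,0,0,0,0.2],[0,0.1,11.2,0,0,0,0.2]],
], force=80)

```text
t: 6.05
tcp_pos: [0.58, 0.1779, 0.2098]
tool_rot: [0.61, 0.792, 0.0, 0.0]
force: [-2.4, -0.8, 6.2]
finger_gap: 0.124
gripper_force: 78.8
```

Request:
carry_out([
  [[0,0,0,0,0,0,0.2],[0,0,0,0,0,0,0.2],[0,0,0,0,0,0,0.2],[0,0,0,0,0,0,0.2]],
])

```text
t: 6.38
tcp_pos: [0.58, 0.1779, 0.2098]
tool_rot: [0.61, 0.792, 0.0, 0.0]
force: [-3.1, -0.1, 6.2]
finger_gap: 0.122
gripper_force: 78.8
```

Request:
carry_out([
  [[0,0,-0.5,0,0,0,0.2],[0,0,-1.5,0,0,0,0.2],[0,0,-3,0,0,0,0.2],[0,0,-4.5,0,0,0,0.2],[0,0,-6,0,0,0,0.2],[0,0,-7.5,0,0,0,0.2],[0,0,-9,0,0,0,0.2],[0,0,-9.5,0,0,0,0.2],[0,0,-9.5,0,0,0,0.2],[0,0,-9.5,0,0,0,0.2],[0,0,-9.5,0,0,0,0.2]],
])

```text
t: 7.3
tcp_pos: [0.5791, 0.1777, 0.3019]
tool_rot: [0.61, 0.792, -0.001, -0.001]
force: [0.7, 0.8, -5.0]
finger_gap: 0.121
gripper_force: 78.3
```

Run:
```python
from h import *
snap("side","s3")
go([(.6175,-.226,.30,14.8)])
```

```text
t 7.35 tcp [0.5791 0.1777 0.3018] yang 14.8 F [-0.4 -0.7 -5. ] gap 0.1244013178835406 tilt z [-3.1e-03 -4.0e-04 -1.0e+00]
[-40.0, -6.6, 0.2] [-0.2, -0.0, -0.0]
```

View pics/s3.png

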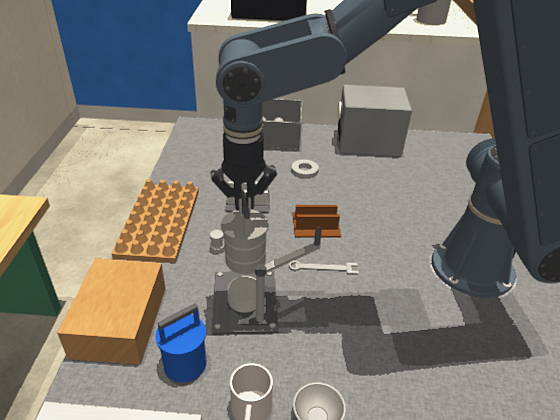

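The can hangs upright at about (245,240), clear of the pedestal. I carry it to the rest.

Request:
carry_out([
  [[-0.7,-0.1,0,0,0,0,0.2],[-2,-0.3,0,0,0,0,0.2],[-4,-0.6,0,0,0,0,0.2],[-6,-1,0,0,0,0,0.2],[-8,-1.3,0,0,0,0,0.2],[-10,-1.6,0,0,0,0,0.2],[-12,-2,0,0,0,0,0.2],[-14,-2.3,0,0,0,0,0.2],[-16,-2.6,0,0,0,0,0.2],[-18,-3,0,0,0,0,0.2],[-20,-3.3,0,0,0,0,0.2],[-22,-3.6,0,0,0,0,0.2]],
])

```text
t: 8.35
tcp_pos: [0.6008, -0.0466, 0.3029]
tool_rot: [0.611, 0.792, -0.001, -0.0]
force: [-0.1, 0.3, -5.1]
finger_gap: 0.12
gripper_force: 78.2
```

Request:
carry_out([
  [[-2,-0.3,0,0,0,0,0.2],[-4,-0.6,0,0,0,0,0.2],[-6,-1,0,0,0,0,0.2],[-8,-1.3,0,0,0,0,0.2],[-10,-1.6,0,0,0,0,0.2],[-12,-2,0,0,0,0,0.2],[-14,-2.3,0,0,0,0,0.2],[-16,-2.6,0,0,0,0,0.2],[-17.5,-2.9,0,0,0,0,0.2],[-18,-3,0,0,0,0,0.2],[-18,-3,0,0,0,0,0.2],[-18,-3,0,0,0,0,0.2]],
])

```text
t: 9.35
tcp_pos: [0.6176, -0.2254, 0.3029]
tool_rot: [0.611, 0.792, 0.0, -0.001]
force: [-0.3, 0.1, -4.6]
finger_gap: 0.12
gripper_force: 78.2
```

Run:
```python
from h import *
a=snap("side","s4");b=snap("scene","c4")
C=np.zeros((560,800,3),np.uint8)
C[:,:400]=cv2.resize(a[100:240,180:280],None,fx=4,fy=4);C[:,400:]=cv2.resize(b[130:270,140:240],None,fx=4,fy=4)
cv2.imwrite("pics/z4.png",C[:,:,::-1])
go([(.6175,-.226,.216,14.8)])
```

```text
t 9.45 tcp [ 0.6178 -0.2245  0.3032] yang 14.8 F [-0.4 -0.8 -5.7] gap 0.1231675612028721 tilt z [-8.0e-04  1.3e-03 -1.0e+00]
[-0.1, -0.1, 8.7] [-0.0, -0.1, 0.0]
```

View pics/z4.png

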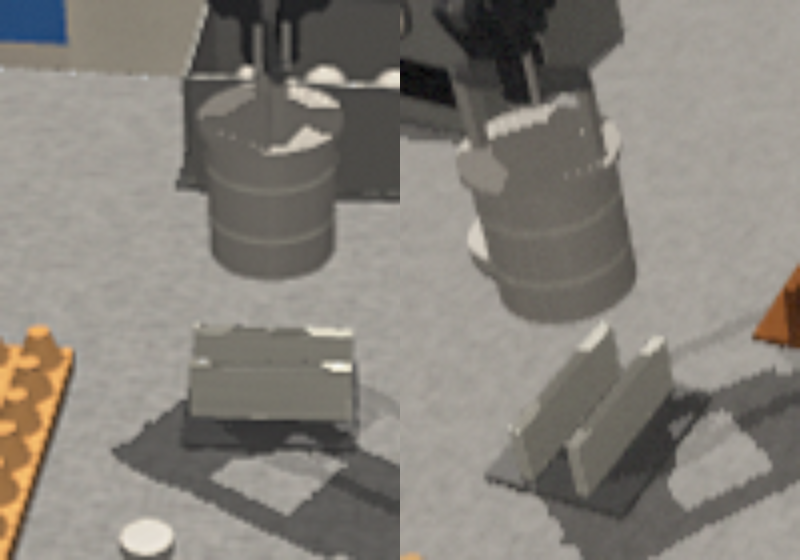

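The can hangs upright over the rest in both views, at (270,180) in the left panel and (555,220) in the right. I lower it.

Request:
carry_out([
  [[0,0,1,0,0,0,0.2],[0,0,2.5,0,0,0,0.2],[0,0,4,0,0,0,0.2],[0,0,5.5,0,0,0,0.2],[0,0,7,0,0,0,0.2],[0,0,7.7,0,0,0,0.2],[0,0,8,0,0,0,0.2],[0,0,8.2,0,0,0,0.2],[0,0,8.2,0,0,0,0.2],[0,0,8.2,0,0,0,0.2]],
])

```text
t: 10.28
tcp_pos: [0.6187, -0.226, 0.2222]
tool_rot: [0.61, 0.792, 0.0, 0.001]
force: [0.1, -0.3, -5.2]
finger_gap: 0.119
gripper_force: 78.2
```

Request:
carry_out([
  [[0,0,0.1,0,0,0,0.2],[0,0,0.2,0,0,0,0.2],[0,0,0.3,0,0,0,0.2],[0,0,0.4,0,0,0,0.2],[0,0,0.4,0,0,0,0.2],[0,0,0.4,0,0,0,0.2]],
])

```text
t: 10.78
tcp_pos: [0.6181, -0.2258, 0.2172]
tool_rot: [0.61, 0.792, -0.0, -0.0]
force: [-0.7, -0.0, -4.9]
finger_gap: 0.123
gripper_force: 78.3
```

Request:
carry_out([
  [[0,0,0.1,0,0,0,0.2],[0,0,0.2,0,0,0,0.2],[0,0,0.3,0,0,0,0.2],[0,0,0.4,0,0,0,0.2],[0,0,0.4,0,0,0,0.2],[0,0,0.4,0,0,0,0.2]],
])

```text
t: 11.28
tcp_pos: [0.6184, -0.226, 0.2148]
tool_rot: [0.61, 0.792, -0.0, 0.001]
force: [-1.9, 0.9, 5.4]
finger_gap: 0.118
gripper_force: 79.8
```

The force went from -5 N to +5 N, so the can is on the rails. I release and retreat straight up.

Request:
carry_out([
  [[0,0,0,0,0,0,1.4],[0,0,0,0,0,0,2],[0,0,0,0,0,0,4],[0,0,0,0,0,0,6],[0,0,0,0,0,0,6],[0,0,0,0,0,0,6],[0,0,-2,0,0,0,6],[0,0,-5,0,0,0,6],[0,0,-8,0,0,0,6],[0,0,-11,0,0,0,6],[0,0,-14,0,0,0,6],[0,0,-14,0,0,0,6]],
])

```text
t: 12.28
tcp_pos: [0.6211, -0.2273, 0.3612]
tool_rot: [0.61, 0.792, 0.001, 0.007]
force: [1.1, -0.1, 1.1]
finger_gap: 0.702
gripper_force: 0.0
```

Run:
```python
from h import *
a=snap("side","s5");b=snap("scene","c5")
C=np.zeros((420,800,3),np.uint8)
C[:,:400]=cv2.resize(a[100:310,160:360],None,fx=2,fy=2);C[:,400:]=cv2.resize(b[120:330,160:360],None,fx=2,fy=2)
cv2.imwrite("pics/z5.png",C[:,:,::-1])
print(proj("side",[.6175,-.226,.161]),proj("scene",[.6175,-.226,.161]))
go([])
```

```text
[247.56397462 156.33263375] [180.26551512 194.77275044]
t 12.3833 tcp [ 0.6188 -0.2261  0.3551] yang 14.8 F [-0.3  0.1 -0.1] gap 0.7077000786686264 tilt z [ 0.0035 -0.0019 -1.    ]
```

View pics/z5.png

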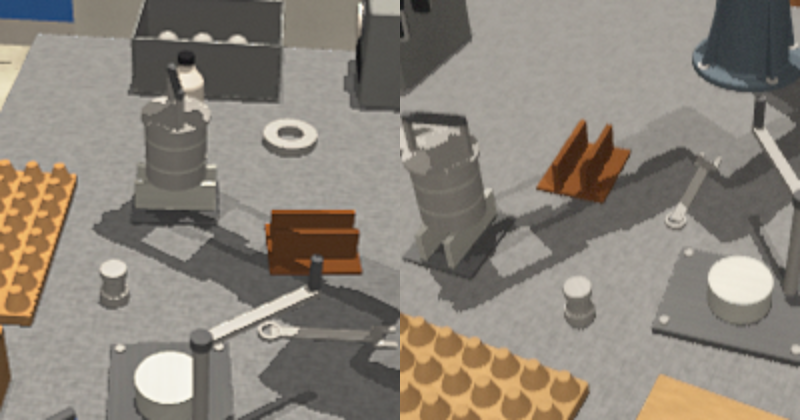

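The can stands upright on the rails with its lid centre at about (176,110) in the left panel (predicted (175,113)), and the keeper is open. I hand in.

```bash
python3 -c "
from station import sign_off
print(sign_off())"
```

```text
the job is handed in; nothing more can be done
None
```

I swung the keeper arm clear, moved the canister upright onto the middle of the rest, released it with the keeper still open, and handed the job in at about 12.4 s; the sign-off returned no verdict.

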